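# Fold back the keypad cover and confirm

## Task

Start this voting-machine console's test: with the fingertips push its rigid keypad cover, which stands ajar, up and over its spine until it lies flat on the other half, then press the big square key of the uncovered keypad fully down and let it come up again. Do it by pushing only: do not pinch or grip the cover, do not press the small keys, and leave the other things on the table where they are.

Things in the scene. Friction and masses are not known exactly. Their poses are not given: they have to be found in the camera images.
- console: White plastic console fixed to the table, 190 (own x) x 250 (own y) x 40 mm high, flat deck on top. Origin: centre of its underside, on the table. Its spine (hinge of the cover) runs along its own x over the middle. The half on its own +y side is the keypad, the -y half is bare and receives the cover. Its own +x points roughly away from the robot, turned up to 0.4 rad either way.
- spine (a point): Middle of the cover's hinge axis, 56 mm above the table (16 mm above the deck); the axis is the console's own x. Two small white brackets, 14 mm along x and 16 mm wide, carry it at 87 mm either side of this point and reach 4 mm above it.
- cover (a joint): Angle of the grey rigid cover about the spine, rad: 0 = shut, level over the keypad half (+y); pi/2 = upright; 3.14 = level over the bare half (-y), the hard stop. It starts ajar between 0.35 and 0.8. The hinge is stiff (about 0.14 N m): the cover stays at whatever angle it is left, and needs up to 2 N at its free edge to turn either way.
- cover_edge (a point): Middle of the cover's free edge. The cover is a plate 150 mm along the spine and 4 mm thick, its free edge 140 mm from the hinge axis (so it overhangs the console's side by 15 mm when level); mid-plane through the axis. Own axes: x along the spine, y from the spine to the free edge, z out of the face that is outermost when shut.
- confirm (a joint): Travel of the big square key, m: 0 = up, 0.005 = fully down. Sprung: about 1.5 N to start, 4 N fully down; it comes up by itself.
- confirm_top (a point): Centre of the top of the big square black key, 34 x 34 mm, standing 10 mm above the deck, top 50 mm above the table; on the keypad half at the corner near the robot, 55 mm towards the console's -x and 85 mm towards its +y from its centre. Pressed straight down. Under the cover until that is folded back.
- digits: The twelve small keys (15 x 18 mm, fixed, 3 mm proud of the deck) of the keypad half, in 4 rows at console x = 0 to 66 mm and 3 columns at console y = 35 to 89 mm; they must not be pressed. Origin: on the deck at the console's centre.
- handset: Bystander: loose white handset with keys and a small display, 140 x 60 x 30 mm, 300 g, lying on the table at the robot's right. Origin: centre of its underside.
- mug: Bystander: white mug, 76 mm across, 90 mm high, at the robot's left. Origin: centre of its underside.
- tape: Bystander: cardboard-coloured roll, 90 mm across, 40 mm high, beyond the console. Origin: centre of its underside.
- screwdriver: Bystander: screwdriver lying beyond the console. Origin: centre of its underside.

How it is judged:
On the way, in this order (a step that is already met when the one before it is completed fails the run):
1. the cover lies flat on the bare half (value of joint cover above 3.05 rad), for 0.2 s.
2. the big key is pressed fully down (value of joint cover above 3.05 rad and value of joint confirm above 0.0035 m), for 0.05 s.
At the end, for the whole second after the job is handed in: The cover lies on the bare half within 0.09 rad of its stop and is at rest, the big key is up again (within 1.5 mm), and the handset, mug, roll and screwdriver are within 20 mm of where they were (value of joint cover above 3.05 rad and velocity of joint cover below 0.05 rad/s and value of joint confirm below 0.0015 m and distance of each of handset, mug, tape, screwdriver from where it was at the start of the episode below 0.02 m); the robot touches nothing.
It fails at once if the cover is gripped: it is between the finger pads and touched (contact force between the fingers and cover above 0.5 N and z of the grasp point in the frame of cover_edge between -0.004 and 0.004 m and y of the grasp point in the frame of cover_edge between -0.14 and 0.004 m and x of the grasp point in the frame of cover_edge between -0.085 and 0.085 m).
It fails at once if small keys are pressed (over 3 N) (contact force between anything else and digits above 3 N).
It fails at once if the handset, mug, roll or screwdriver is moved over 20 mm or lifted (distance of any of handset, mug, tape, screwdriver from where it was at the start of the episode above 0.02 m).
It also fails if it takes over 54 s, if anything falls off the work surface, if the arm or the gripper's body presses on something with over 40 N, if the wrist force passes 120 N, or if a joint passes its speed limit or range.

## Robot

A 6-joint arm with a two-finger parallel gripper is mounted at the origin on the work surface. World frame = base frame: x ahead of the robot, y to its left, z up, the work surface at z = 0. Lengths are in m, angles in rad, forces in N, time in s.
With the tool pointing down it reaches from about 0.375 to 0.9 m from the base axis. Payload 3.1 kg.
Tool frame: the origin (TCP) lies on the centre line of the jaws, within the pads' length; the fingertips stand 25 mm ahead of it and the grasp point (between the pads) lies 6 mm ahead of it; z points along the fingers, y is the line along which they close (so a half turn about z gives the same grasp; the last joint's range is limited). The gripper opens to 85 mm and grips with 20 to 120 N. Pads are 22 mm wide; open, the fingers measure 114 mm over their backs; the gripper's body (76 mm by 85 mm) begins 54 mm behind the grasp point. The pads swing forward as they close: fully open they stand 13 mm farther back than shut.
Start: joints at [-0.178, 0.527, 1.433, -0, 1.181, -0.178], TCP at [0.625, 0, 0.256] pointing down, gripper open.
Joint ranges: [-3.08, 3.08], [-0.75, 2.2], [0.22, 2.44], [-1.43, 4.57], [0, 2.65], [-2.85, 2.85]. Speed limits (rad/s): [2.79, 2.79, 3.14, 3.14, 3.14, 3.14].

## Interface

Orientations are given as a unit quaternion [x, y, z, w].
In Python, from workcell import env, vision gives the robot as it stands.
- The arm moves only by the shell command python3 -m pendant 'ROWS' [OPENING]. ROWS is JSON, a list of rows, each a list of 6 numbers: the shift along the tool's x, y, z in m, then the turn, a rotation vector about the tool's x, y, z in rad. In form: [[dx, dy, dz, ax, ay, az], ...]. A call has 1 to 5 rows; each row shifts and turns the commanded pose from where the row before left it, along the tool's axes as they then stand; what a row does not reach is not made up. A row lasts 1/12 s, in which the tool goes at most 41.7 mm and 7.16 degrees, less where a joint would pass 70% of its speed; a pose out of reach is approached as far as the arm can. A call with a gripper value outside its range is refused whole. OPENING is the closure in counts, from 0 (fully open) to 255 (shut), set as the call begins (- or left out, the last holds). The fingers move at their own pace and stop on an object; the grip force is fixed at half the most. Time passes only in rows, so rows that do not move let the fingers close. It gives the time, the measured TCP pose, the force, the opening and the grip force at its end, in the units of the state.
- env.read_state(): the state, without advancing time (a new reading comes with each control period).
- vision.capture(name): name is "scene" or "side" or "wrist"; returns a dict with "img" (420x560x3 uint8, blue, green, red), "camera_matrix" (3x3 intrinsics, pixels), "world_from_camera" (4x4, takes a point from camera to world coordinates); the wrist camera has in their place "tool_from_camera" (4x4, takes a point from camera to tool coordinates, whose origin is the TCP and whose axes are the flange's). Camera axes: x right, y up, looking along -z (the intrinsics and any distortion apply to the point x, -y, -z); pixel columns grow to the right and rows downward; lengths in m; the calibration is good to about 2 mm. The wrist camera is an equidistant fisheye: a pixel r from the principal point sees the ray r / f radians off the axis. A picture is of the moment at which its call begins: read the wrist's pose just before it. There is no depth.
- env.close_job(): hands the job in; it is judged then, once.
The state is a dict: "clock": time; "q": joint angles; "qvel": joint speeds; "joint_torque": joint torques, N m; "ee_pos": TCP position; "eef_rot": TCP orientation; "wrist_force": force on the tool from outside, world axes, zero at the start; "moment": the same for the moment, N m; "finger_gap": finger opening in m; "finger_force": force on a finger pad.
Only numpy, scipy, OpenCV 4.12 (cv2) and the standard library are available. Lean on these libraries where they do the work, as an engineer would, in place of code of your own. Each camera call takes 0.05 s, during which the arm holds its last target. There are 200 camera calls.

## Working session

There is one attempt and no reset: what is moved stays moved. The work goes in short steps, Python scripts to look and compute and a shell command to move; the robot and the scene stay as the last step left them, time stands still between calls to the robot, and variables do not carry over. Pictures are saved under pics/ and viewed, at most 10 in all, crops included, and the job is handed in when it is done.

```bash
mkdir -p pics; ls
python3 - <<'E'
from workcell import env, vision
import cv2,numpy as np
s=env.read_state(); print(s)
for n in("scene","side"):
    c=vision.capture(n); cv2.imwrite(f"pics/{n}0.png",c["img"]); np.savez(f"pics/{n}0.npz",K=c["camera_matrix"],T=c["world_from_camera"]); print(c["camera_matrix"],c["world_from_camera"],c.keys())
E
```

```text
pics
{'clock': 0.0, 'q': array([-1.78485607e-01,  5.28507238e-01,  1.43390330e+00,  5.84080050e-06,
        1.18142107e+00, -1.78525131e-01]), 'qvel': array([ 5.19160300e-06,  4.52296019e-04,  3.75922701e-04, -4.17660635e-04,
       -9.68352185e-04, -7.24923672e-05]), 'joint_torque': array([ 2.50220628e-04, -4.42344439e+01, -1.78024775e+01, -2.06930472e-04,
        8.36740597e-03,  2.24214921e-05]), 'ee_pos': array([6.24330698e-01, 1.60696683e-04, 2.55308025e-01]), 'eef_rot': array([ 7.07093150e-01,  7.07119526e-01, -6.36238219e-04, -9.21103758e-04]), 'wrist_force': array([0.23022333, 0.02389443, 0.33150475]), 'moment': array([ 0.03701665, -0.02857409,  0.04663924]), 'finger_force': 0.0, 'finger_gap': 0.08529162316558966}
[[438.01787507   0.         270.48929537]
 [  0.         438.01787507 208.86497115]
 [  0.           0.           1.        ]] [[-0.04145084 -0.73983402  0.67151132  1.47711807]
 [ 0.99905379 -0.02183412  0.03761366  0.05970777]
 [-0.01316601  0.67243505  0.74003902  1.05578183]
 [ 0.          0.          0.          1.        ]] dict_keys(['img', 'camera_matrix', 'world_from_camera'])
[[485.82985807   0.         276.65913453]
 [  0.         485.82985807 219.93363052]
 [  0.           0.           1.        ]] [[-0.78627655  0.43898009 -0.43481682 -0.04119182]
 [-0.6175517  -0.53557905  0.5760078   0.86832768]
 [ 0.01997718  0.72142329  0.69220615  1.13253839]
 [ 0.          0.          0.          1.        ]] dict_keys(['img', 'camera_matrix', 'world_from_camera'])
```

View pics/scene0.png

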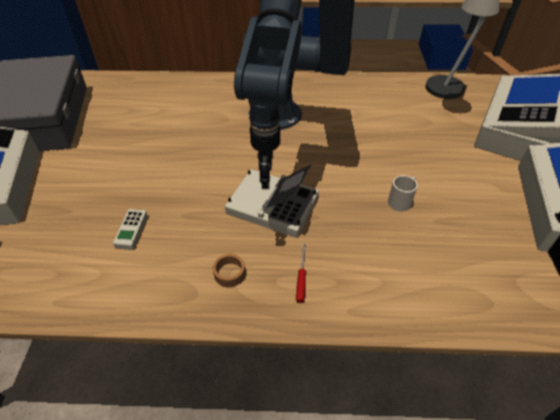

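View pics/side0.png

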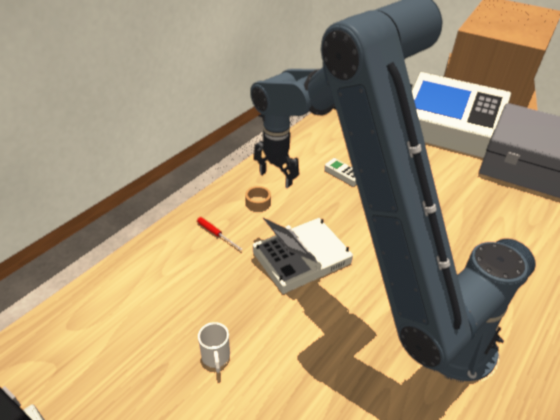

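The scene view shows the console at about (272,202), the cover ajar with its edge near (290,180), and the keypad on the right, which is +y. The side view shows the console at about (300,252). Next I'll enlarge both and add the wrist view.

Run:
```python
from workcell import env, vision
import cv2,numpy as np
a=cv2.imread("pics/scene0.png")[155:245,210:330]; b=cv2.imread("pics/side0.png")[205:300,240:360]
a=cv2.resize(a,(480,360),interpolation=cv2.INTER_CUBIC)[:, :390]; b=cv2.resize(b,(480,380),interpolation=cv2.INTER_CUBIC)[:360,:400]
cv2.imwrite("pics/crop0.png",np.hstack([a,b]))
c=vision.capture("wrist"); cv2.imwrite("pics/wrist0.png",c["img"]); print({k:v for k,v in c.items() if k!="img"})
np.savez("pics/wristcal.npz",K=c["camera_matrix"],T=c["tool_from_camera"])
```

```text
{'camera_matrix': array([[325.1922621 ,   0.        , 272.76870755],
       [  0.        , 325.1922621 , 209.48295458],
       [  0.        ,   0.        ,   1.        ]]), 'tool_from_camera': array([[-2.76615690e-04,  9.59064689e-01,  2.83186946e-01,
         7.09656131e-02],
       [ 9.99999902e-01,  1.67525773e-04,  4.09438398e-04,
        -1.45517171e-04],
       [ 3.45236798e-04,  2.83187031e-01, -9.59064641e-01,
        -1.16958442e-01],
       [ 0.00000000e+00,  0.00000000e+00,  0.00000000e+00,
         1.00000000e+00]])}
```

View pics/crop0.png

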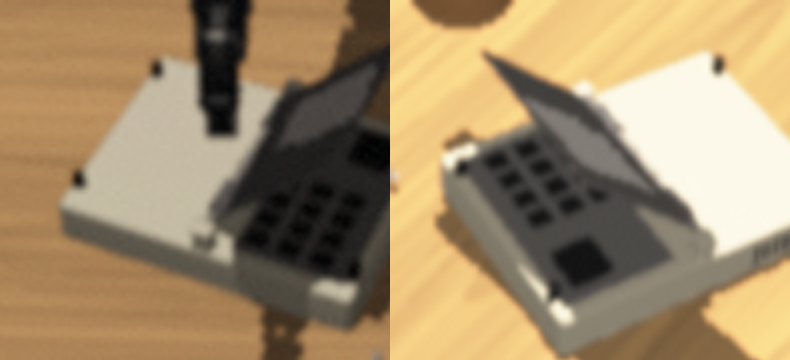

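View pics/wrist0.png

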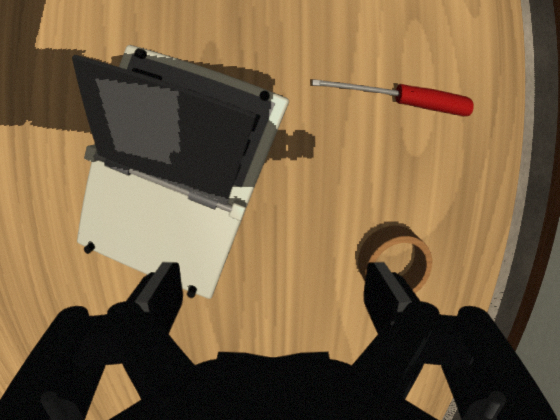

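The wrist view shows the deck corners at (78,242), (209,297), (286,98) and (127,48). The cover's free edge runs from (75,57) to about (266,112), and the brackets are at (92,152) and (237,210). Now I'll turn these pixels into positions.

```bash
cat > h.py <<'E'
import numpy as np, cv2
from scipy.spatial.transform import Rotation as R
def ray_fix(n,px):
    d=np.load(f"pics/{n}0.npz");K,T=d["K"],d["T"]
    v=np.array([(px[0]-K[0,2])/K[0,0],-(px[1]-K[1,2])/K[1,1],-1]);v=T[:3,:3]@v
    return T[:3,3],v/np.linalg.norm(v)
def ray_wrist(px,pos,quat):
    d=np.load("pics/wristcal.npz");K,T=d["K"],d["T"]
    u=np.array([px[0]-K[0,2],px[1]-K[1,2]])/K[0,0];r=np.linalg.norm(u)
    v=np.array([np.sin(r)*u[0]/r,-np.sin(r)*u[1]/r,-np.cos(r)])
    W=R.from_quat(quat).as_matrix()
    return W@T[:3,3]+pos, W@T[:3,:3]@v
def plane(o,v,z): return o+v*(z-o[2])/v[2]
def tri(*rays):
    A=sum(np.eye(3)-np.outer(v,v) for o,v in rays);b=sum((np.eye(3)-np.outer(v,v))@o for o,v in rays)
    p=np.linalg.solve(A,b);return p,[np.linalg.norm(np.cross(p-o,v)) for o,v in rays]
E
python3 - <<'E'
from h import *
from workcell import env
np.set_printoptions(precision=4,suppress=True)
s=env.read_state();P,Q=s["ee_pos"],s["eef_rot"]
w=lambda *p:ray_wrist(p,P,Q)
c=[plane(*w(*p),.04) for p in((78,242),(209,297),(286,98),(127,48))]
print(np.array(c),np.mean(c,0)); 
for i in range(4):
    d=c[(i+1)%4]-c[i];print(np.linalg.norm(d),np.arctan2(d[1],d[0]))
# deck height check: -y/+x corner: wrist(209,297) scene (225.5,206) ; near -y corner scene(250,170)
print("deck corner",tri(w(209,297),ray_fix("scene",(225.5,205.5))), tri(w(78,242),ray_fix("scene",(249,170.5))))
print("brk",plane(*w(92,152),.06),plane(*w(237,210),.06))
print("edge -x",tri(w(75,57),ray_fix("scene",(306.5,167.5))))
print("edge +x",tri(w(266,112),ray_fix("side",(264,217.5))))
E
```

```text
[[ 0.3776 -0.07    0.04  ]
 [ 0.5468 -0.1372  0.04  ]
 [ 0.6372  0.0897  0.04  ]
 [ 0.4672  0.1539  0.04  ]] [0.5072 0.0091 0.04  ]
0.18210593542584785 -0.3782298669474237
0.24428264155810264 1.1919640540900494
0.18167657630053358 2.780657342651561
0.24114149378696936 -1.9515296460245528
deck corner (array([ 0.548 , -0.1345,  0.0435]), [np.float64(0.0005367006916409061), np.float64(0.0005367006916409415)]) (array([ 0.3709, -0.0738,  0.0308]), [np.float64(0.00016752371033628137), np.float64(0.00016752371033641132)])
brk [0.4302 0.043  0.06  ] [ 0.5879 -0.0217  0.06  ]
edge -x (array([0.4773, 0.1214, 0.1507]), [np.float64(0.005886883572596188), np.float64(0.005886883572596183)])
edge +x (array([0.6151, 0.0703, 0.1505]), [np.float64(0.00570823152230991), np.float64(0.00570823152230999)])
```

Spine centre is at about (0.507, 0.010) with yaw −0.37. The cover is at about 0.77 rad, with its edge at z≈0.15. I'll shut the fingers, yaw to line up with the console, and move to the +y side of the edge.

```bash
python3 -m pendant '[[0,0,0,0,0,0.123],[0,0,0,0,0,0.123],[0,0,0,0,0,0.124]]' 255 && python3 -m pendant '[[0.0215,-0.0224,0,0,0,0],[0.0215,-0.0224,0,0,0,0],[0.0215,-0.0224,0,0,0,0],[0.0215,-0.0224,0,0,0,0],[0.0215,-0.0224,0,0,0,0]]' && python3 -m pendant '[[0,0,0,0,0,0],[0,0,0,0,0,0],[0,0,0,0,0,0]]'
cat >> h.py <<'E'
def st(s):
    C=np.array([.507,.010,.056]);u=np.array([np.cos(.37),-np.sin(.37),0]);v=np.array([np.sin(.37),np.cos(.37),0])
    t=s["ee_pos"]+R.from_quat(s["eef_rot"]).apply([0,0,.025]);d=t-C
    print("t",round(s["clock"],2),"tip u,v,h",(d@u).round(4),(d@v).round(4),d[2].round(4),"F",np.round(s["wrist_force"],1),"gap",round(s["finger_gap"],4))
E
python3 - <<'E'
from h import *
from workcell import env,vision
s=env.read_state();st(s);print(s["ee_pos"],s["eef_rot"],s["q"])
cv2.imwrite("pics/w1.png",vision.capture("wrist")["img"])
E
```

```text
clock: 0.4
ee_pos: [0.6247, 0.0001, 0.2559]
eef_rot: [0.827, 0.562, -0.0, -0.0]
wrist_force: [-0.2, 1.3, -0.6]
finger_gap: 0.0515
finger_force: 0.0
clock: 0.82
ee_pos: [0.5585, 0.1418, 0.256]
eef_rot: [0.825, 0.565, -0.0, -0.0]
wrist_force: [0.4, 0.9, 0.0]
finger_gap: 0.0002
finger_force: 0.0
clock: 1.07
ee_pos: [0.5597, 0.1406, 0.2563]
eef_rot: [0.825, 0.565, 0.0, 0.0]
wrist_force: [0.6, -0.3, 1.0]
finger_gap: -0.0004
finger_force: 0.0
t 1.07 tip u,v,h 0.002 0.1408 0.1753 F [ 0.6 -0.3  1. ] gap -0.0004
[0.55974022 0.14059393 0.25628569] [8.24934252e-01 5.65228586e-01 5.45829190e-05 3.50474819e-04] [ 5.28080610e-02  4.62780217e-01  1.55553912e+00 -6.00760810e-04
  1.12281507e+00  4.22443748e-01]
```

View pics/w1.png

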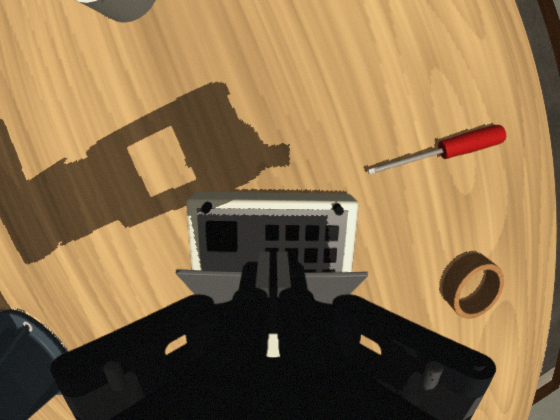

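The console is squared up with the view, the big key is at (222,236), and the cover's free edge runs from (178,271) to (367,273). I'll measure both from this second wrist position.

Run:
```python
from h import *
from workcell import env
np.set_printoptions(precision=4,suppress=True)
s=env.read_state();P,Q=s["ee_pos"],s["eef_rot"]
w=lambda *p:ray_wrist(p,P,Q)
P0,Q0=np.array([.6243,.0002,.2553]),[.70709,.70712,-.00064,-.00092]
print("edge-",tri(w(178,271),ray_wrist((75,57),P0,Q0)),"edge+",tri(w(367,273),ray_wrist((266,112),P0,Q0)))
print("key",plane(*w(222,236),.05)[:2], "side-tri",tri(w(222,236),ray_fix("side",(240+(582-390)/4,205+262/4))))
c=[plane(*w(*p),.04)[:2] for p in((188,198),(356,198))];print(c)
C=np.array([.507,.010]);u=np.array([.932,-.362]);v=np.array([.362,.932]);print("key exp",C-.055*u+.085*v,"corners exp",C-.095*u+.125*v,C+.095*u+.125*v)
```

```text
edge- (array([0.4753, 0.1261, 0.1539]), [np.float64(1.0734126924049004e-05), np.float64(1.0734126923960817e-05)]) edge+ (array([0.6156, 0.0731, 0.1557]), [np.float64(0.003945524428069495), np.float64(0.0039455244280695535)])
key [0.4895 0.1093] side-tri (array([0.4868, 0.1067, 0.0405]), [np.float64(0.00019365747309563357), np.float64(0.0001936574730955495)])
[array([0.4692, 0.1598]), array([0.6386, 0.094 ])]
key exp [0.4865 0.1091] corners exp [0.4637 0.1609] [0.6408 0.0921]
```

```bash
python3 -m pendant '[[0,0,0.035,0,0,0],[0,0,0.035,0,0,0],[0,0,0.035,0,0,0],[0,0,0,0,0,0]]' && python3 -m pendant '[[-0.01,0,0,0,0,0],[-0.01,0,0,0,0,0],[-0.01,0,0,0,0,0],[-0.01,0,-0.006,0,0,0],[-0.01,0,-0.006,0,0,0]]' && python3 -c "
from h import *
from workcell import env
st(env.read_state())"
```

```text
clock: 1.45
ee_pos: [0.5556, 0.1389, 0.145]
eef_rot: [0.826, 0.564, -0.006, -0.003]
wrist_force: [-0.7, -0.3, -0.7]
finger_gap: -0.0
finger_force: 0.0
clock: 1.87
ee_pos: [0.5427, 0.0935, 0.166]
eef_rot: [0.825, 0.565, 0.003, 0.001]
wrist_force: [1.9, 4.1, 2.7]
finger_gap: -0.0
finger_force: 1.7
t 1.87 tip u,v,h 0.0032 0.0908 0.085 F [1.9 4.1 2.7] gap -0.0
```

```bash
python3 -m pendant '[[-0.008,0,-0.004,0,0,0],[-0.008,0,-0.004,0,0,0],[-0.008,0,-0.004,0,0,0],[-0.008,0,-0.004,0,0,0],[-0.008,0,-0.004,0,0,0]]' && python3 -m pendant '[[-0.008,0,-0.002,0,0,0],[-0.008,0,-0.002,0,0,0],[-0.008,0,-0.002,0,0,0],[-0.008,0,0,0,0,0],[-0.008,0,0,0,0,0]]'
python3 - <<'E'
from h import *
from workcell import env,vision
st(env.read_state())
a=vision.capture("scene")["img"][130:250,190:350];b=vision.capture("side")["img"][155:305,220:380]
cv2.imwrite("pics/c2.png",np.hstack([cv2.resize(a,(400,300)),cv2.resize(b,(320,300))]))
E
```

```text
clock: 2.28
ee_pos: [0.5261, 0.0559, 0.1835]
eef_rot: [0.825, 0.565, -0.001, -0.0]
wrist_force: [0.7, 0.1, -1.6]
finger_gap: -0.0001
finger_force: 0.5
clock: 2.7
ee_pos: [0.5119, 0.0189, 0.1892]
eef_rot: [0.825, 0.565, -0.0, -0.0]
wrist_force: [0.0, 1.1, 0.6]
finger_gap: -0.0002
finger_force: 0.7
t 2.7 tip u,v,h 0.0013 0.0101 0.1082 F [0.  1.1 0.6] gap -0.0002
```

View pics/c2.png

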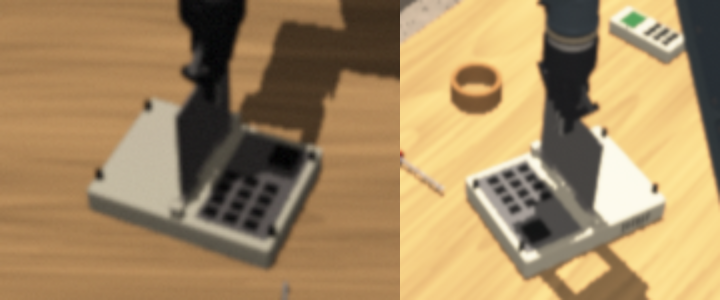

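The cover is upright in both crops, with the fingertip flat against it near its top. Next I push it along the arc.

```bash
python3 -m pendant '[[-0.013,0,0.001,0,0,0],[-0.013,0,0.001,0,0,0],[-0.013,0,0.005,0,0,0],[-0.013,0,0.006,0,0,0]]' && python3 -m pendant '[[-0.012,0,0.008,0,0,0],[-0.012,0,0.009,0,0,0],[-0.009,0,0.011,0,0,0],[-0.008,0,0.012,0,0,0]]' && python3 -m pendant '[[-0.006,0,0.013,0,0,0],[-0.005,0,0.014,0,0,0],[-0.002,0,0.01,0,0,0],[-0.001,0,0.008,0,0,0],[0,0,0,0,0,0]]' && python3 -c "
from h import *
from workcell import env
st(env.read_state())"
```

```text
clock: 3.13
ee_pos: [0.4938, -0.0293, 0.1764]
eef_rot: [0.825, 0.565, 0.0, 0.0]
wrist_force: [0.1, 0.9, 0.6]
finger_gap: 0.0001
finger_force: 0.6
clock: 3.47
ee_pos: [0.4789, -0.0679, 0.1362]
eef_rot: [0.825, 0.565, 0.0, 0.001]
wrist_force: [-0.0, -0.4, 1.2]
finger_gap: -0.0002
finger_force: 0.5
clock: 3.88
ee_pos: [0.473, -0.0802, 0.0899]
eef_rot: [0.825, 0.565, -0.001, -0.001]
wrist_force: [-0.4, 0.6, 0.4]
finger_gap: 0.0001
finger_force: 0.0
t 3.88 tip u,v,h 0.0009 -0.0964 0.0089 F [-0.4  0.6  0.4] gap 0.0001
```

Now press gently down the last few mm.

```bash
python3 -m pendant '[[0,0,0.003,0,0,0],[0,0,0.003,0,0,0],[0,0,0,0,0,0],[0,0,0,0,0,0]]' && python3 -m pendant '[[0,0,0.0015,0,0,0],[0,0,0.0015,0,0,0],[0,0,0,0,0,0],[0,0,0,0,0,0]]' && python3 -m pendant '[[0,0,0.001,0,0,0],[0,0,0.001,0,0,0],[0,0,0,0,0,0],[0,0,0,0,0,0]]'
```

```text
clock: 4.22
ee_pos: [0.474, -0.0801, 0.0855]
eef_rot: [0.825, 0.565, 0.0, 0.0]
wrist_force: [0.0, 0.7, 1.0]
finger_gap: 0.0001
finger_force: 0.0
clock: 4.55
ee_pos: [0.4741, -0.0802, 0.083]
eef_rot: [0.825, 0.565, 0.0, 0.0]
wrist_force: [-0.5, -0.2, 6.0]
finger_gap: 0.0002
finger_force: 2.8
clock: 4.88
ee_pos: [0.4741, -0.0802, 0.0827]
eef_rot: [0.825, 0.565, 0.001, 0.001]
wrist_force: [-3.2, 1.5, 21.5]
finger_gap: 0.0
finger_force: 10.9
```

The force rises sharply at tip z 0.058, so the cover is flat on its stop. I'll lift, go over the key and look.

```bash
python3 -m pendant '[[0,0,-0.023,0,0,0],[0,0,-0.024,0,0,0],[0,0,-0.023,0,0,0]]' && python3 -m pendant '[[0.0362,-0.0111,0,0,0,0],[0.0362,-0.0111,0,0,0,0],[0.0362,-0.0111,0,0,0,0],[0.0362,-0.0111,0,0,0,0],[0.0362,-0.0111,0,0,0,0]]' && python3 -m pendant '[[0,0,0,0,0,0],[0,0,0,0,0,0],[0,0,0,0,0,0]]'
python3 - <<'E'
from h import *
from workcell import env,vision
st(env.read_state())
a=vision.capture("wrist")["img"][:,:400];b=vision.capture("side")["img"][155:305,220:380]
cv2.imwrite("pics/c3.png",np.hstack([a,cv2.resize(b,(400,420))]))
E
```

```text
clock: 5.13
ee_pos: [0.4734, -0.08, 0.1511]
eef_rot: [0.825, 0.565, -0.0, -0.0]
wrist_force: [-0.1, 0.9, 1.0]
finger_gap: 0.0
finger_force: 0.0
clock: 5.55
ee_pos: [0.4873, 0.1103, 0.1505]
eef_rot: [0.825, 0.565, 0.0, 0.0]
wrist_force: [-0.1, -0.5, 0.4]
finger_gap: 0.0
finger_force: 0.0
clock: 5.8
ee_pos: [0.4872, 0.1087, 0.1503]
eef_rot: [0.825, 0.565, -0.0, 0.0]
wrist_force: [-0.2, -0.3, 0.1]
finger_gap: 0.0004
finger_force: 0.0
t 5.8 tip u,v,h -0.0541 0.0848 0.0693 F [-0.2 -0.3  0.1] gap 0.0004
```

View pics/c3.png

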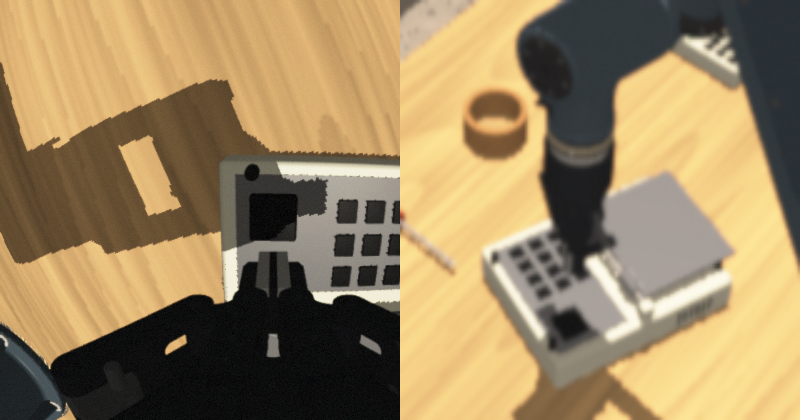

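The cover lies flat on the bare half. The key is at (273,217), in line with the fingers across the view. I'll check its position once more.

Run:
```python
from h import *
from workcell import env
s=env.read_state();P,Q=s["ee_pos"],s["eef_rot"]
p=plane(*ray_wrist((273,217),P,Q),.05);print(p, "in tool",R.from_quat(Q).inv().apply(p-P))
```

```text
[0.48777463 0.10880556 0.05      ] in tool [ 1.33512125e-03 -7.75505999e-05  1.00241436e-01]
```

```bash
python3 -m pendant '[[0.001,0,0.025,0,0,0],[0,0,0.025,0,0,0],[0,0,0.018,0,0,0],[0,0,0.004,0,0,0],[0,0,0,0,0,0]]' && python3 -m pendant '[[0,0,0.002,0,0,0],[0,0,0.002,0,0,0],[0,0,0.002,0,0,0],[0,0,0,0,0,0]]' && python3 -m pendant '[[0,0,0.001,0,0,0],[0,0,0.001,0,0,0],[0,0,0,0,0,0],[0,0,0,0,0,0]]'
```

```text
clock: 6.32
ee_pos: [0.4871, 0.1082, 0.0772]
eef_rot: [0.826, 0.564, -0.001, -0.001]
wrist_force: [-0.5, -0.7, 0.4]
finger_gap: -0.0003
finger_force: 0.0
clock: 6.65
ee_pos: [0.4887, 0.1092, 0.0731]
eef_rot: [0.825, 0.565, 0.001, 0.001]
wrist_force: [-0.3, -1.8, 2.0]
finger_gap: -0.0001
finger_force: 1.2
clock: 6.98
ee_pos: [0.4886, 0.1094, 0.0707]
eef_rot: [0.825, 0.565, 0.001, 0.001]
wrist_force: [1.4, -2.5, 2.4]
finger_gap: -0.0002
finger_force: 1.8
```

Contact is made and the force is rising; a little further until it hits the end stop.

```bash
python3 -m pendant '[[0,0,0.001,0,0,0],[0,0,0.001,0,0,0],[0,0,0,0,0,0],[0,0,0,0,0,0]]'; python3 -m pendant '[[0,0,0.001,0,0,0],[0,0,0,0,0,0],[0,0,0,0,0,0]]'
```

```text
clock: 7.32
ee_pos: [0.4886, 0.1095, 0.0698]
eef_rot: [0.825, 0.565, 0.001, 0.001]
wrist_force: [-1.1, -2.2, 15.8]
finger_gap: 0.0002
finger_force: 7.9
clock: 7.57
ee_pos: [0.4887, 0.1095, 0.0698]
eef_rot: [0.825, 0.565, 0.001, 0.001]
wrist_force: [-1.8, -2.7, 22.6]
finger_gap: 0.0001
finger_force: 11.6
```

The key has bottomed out at 22 N. I'll lift clear and check.

```bash
python3 -m pendant '[[0,0,-0.03,0,0,0],[0,0,-0.035,0,0,0],[0,0,-0.035,0,0,0],[0,0,-0.03,0,0,0],[0,0,0,0,0,0]]' && python3 -m pendant '[[0,0,0,0,0,0],[0,0,0,0,0,0],[0,0,0,0,0,0]]'
python3 - <<'E'
from h import *
from workcell import env,vision
st(env.read_state())
a=vision.capture("scene")["img"];b=vision.capture("side")["img"][155:305,220:380]
cv2.imwrite("pics/c4.png",np.hstack([a[130:310,100:430],cv2.resize(b,(192,180))]))
E
```

```text
clock: 7.98
ee_pos: [0.4903, 0.1102, 0.2021]
eef_rot: [0.825, 0.565, 0.004, 0.002]
wrist_force: [0.5, 0.5, -0.1]
finger_gap: -0.0001
finger_force: 0.0
clock: 8.23
ee_pos: [0.4863, 0.1097, 0.1957]
eef_rot: [0.825, 0.565, -0.002, -0.001]
wrist_force: [0.4, -0.1, -0.2]
finger_gap: -0.0003
finger_force: 0.0
t 8.23 tip u,v,h -0.0555 0.0855 0.1147 F [ 0.4 -0.1 -0.2] gap -0.0003
```

View pics/c4.png

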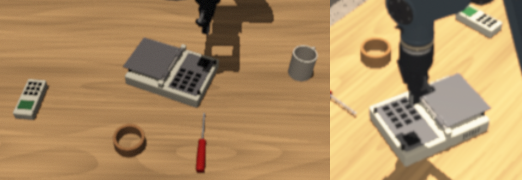

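The cover is flat, the key is uncovered, the bystanders haven't moved and the tool is clear.

```bash
python3 -c "
from workcell import env
print(env.close_job())"
```

```text
the job is handed in; nothing more can be done
None
```

The job is handed in at about 8 s: I pushed the cover over until it lay flat on the bare half, then pressed the big key to its end stop (22 N) and lifted clear; the last pictures show the cover flat and the other items in place, though the key coming back up was not measured and no verdict was returned.

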